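# Take the microscopy stack apart and put each thing on its own plate

### The job

Somebody piled the microscopy things on one another: take the stack apart from the top down, one thing at a time, and set each flat inside the grey field of the storage plate of its own shape and size: first the memory stick on the small oblong plate, then the cap on the small round plate that is still empty, then the tin on the large round plate, last the carton on the large rectangular plate. Lay the stick and the carton square with their plates, either way round, tip nothing over, and leave the cap that is already put away where it stands; let go of everything.

Things in the scene. Friction and masses are not known exactly. Their poses are not given: they have to be found in the camera images.
- usb: Memory stick, an oblong body with a light metal plug at one end, 18 x 56 x 10 mm (x, y, z), lying flat, on top of the stack. Origin: centre of its underside; z up, long side along y (plug at one y end).
- cap: Black round dust cap from the stack, a shallow cup with its open side up, 33 mm diameter, 12 mm high. It lies on the tin, under the memory stick, which rests on its rim. Origin: centre of its underside; z up along its axis.
- tin: Flat round specimen tin with a lid (fixed on), 25 mm high; the lid, its upper 15 mm, is 68 mm in diameter, the body below 65 mm. It stands on the carton, under the cap. Origin: centre of its underside; z up.
- carton: Flat closed carton of lens tissue, 66 x 112 x 18 mm (x, y, z), lying on the worktop at the bottom of the stack. (Of the room: a wall shelf hangs 0.53 m above the rear right part of the worktop, more than 0.63 m ahead of the robot base and more than 0.15 m to its right; lifting the fingertips to about 0.12 m clears everything on the plates and keeps the wrist below that shelf while the arm swings past it.) Origin: centre of its underside; z up, long side along y.
- stored_cap: A second black dust cap, the same (33 mm diameter, 12 mm high, open side up), already put away on its own small round plate. Origin: centre of its underside; z up.
- place_stick: A flat plate 4 mm thick, fixed to the worktop: aluminium edge 6 mm wide round a grey field. Small oblong plate, the place of the memory stick: 44 x 82 mm outside (x, y), field 32 x 70 mm. Origin: centre of its underside, on the worktop; z up. Long side along y.
- place_cap_free: A flat plate 4 mm thick, fixed to the worktop: aluminium edge 6 mm wide round a grey field. Small round plate, 59 mm in diameter, field 47 mm; the one of the two small round plates that is empty at the start: the place of the cap from the stack. Origin: centre of its underside, on the worktop; z up.
- place_cap_taken: A flat plate 4 mm thick, fixed to the worktop: aluminium edge 6 mm wide round a grey field. Small round plate of the same size (59 mm, field 47 mm), on which the second cap already stands. Origin: centre of its underside, on the worktop; z up.
- place_tin: A flat plate 4 mm thick, fixed to the worktop: aluminium edge 6 mm wide round a grey field. Large round plate, 94 mm in diameter, field 82 mm: the place of the tin. Origin: centre of its underside, on the worktop; z up.
- place_carton: A flat plate 4 mm thick, fixed to the worktop: aluminium edge 6 mm wide round a grey field. Large rectangular plate, 92 x 138 mm outside (x, y), field 80 x 126 mm: the place of the carton. Origin: centre of its underside, on the worktop; z up. Long side along y.
Mind the look-alikes: they are no part of the job. Leave any red look-alike of the usb alone. Leave any orange look-alike of the stored_cap alone.

How it is judged:
By the outcome, as a careful person would: the job done as asked, in the order asked, and still so for the second after the job is handed in, with the robot touching nothing.
It also fails if it takes over 112 s, if anything falls off the work surface, if the arm or the gripper's body presses on something with over 40 N, if the wrist force passes 120 N, or if a joint passes its speed limit or range.

### The arm

A 7-joint arm with a two-finger parallel gripper is mounted at the origin on a cart in front of the work surface, level with it; the furniture and walls round the work are solid. World frame = base frame: x ahead of the robot, y to its left, z up, the work surface at z = 0. Lengths are in m, angles in rad, forces in N, time in s.
With the tool pointing down it reaches from about 0.425 to 0.875 m from the base axis. Payload 4.7 kg.
Tool frame: the origin (TCP) lies where the fingers leave the gripper's body, on its centre line; the fingertips stand 70 mm ahead of it and the grasp point (between the pads) lies 51 mm ahead of it; z points along the fingers, y is the line along which they close (so a half turn about z gives the same grasp; the last joint's range is limited). The gripper opens to 87 mm and grips with 3 to 60 N. Pads are 19 mm wide; open, the fingers measure 117 mm over their backs; the gripper's body (75 mm by 190 mm) begins 51 mm behind the grasp point.
Start: joints at [1.318, 0.321, -0.07, 1.45, 0.023, 1.371, -0.057], TCP at [0.171, -0.627, 0.292] pointing down, gripper open.
Joint ranges: [-2.86, 2.86], [-0.3, 2.09], [-1.38, 1.24], [0.06, 2.45], [-1.56, 4.7], [0.09, 2.05], [-2.69, 2.69]. Speed limits (rad/s): [2.57, 2.57, 3.14, 3.14, 3.14, 3.14, 3.14].

### API

Orientations are given as a rotation vector (axis times angle).
In Python, from bench import get_state, get_image, get_calibration, close_job gives the robot as it stands.
- The arm moves only by the tool send_rows, never from a script. Its argument "rows" is a list of rows, each an object of numbers: "hand": the finger opening in mm, from 0 to 87; "x", "y", "z": the shift along the world's x, y, z in mm; "roll": the turn about the world's z in degrees. A call has 1 to 10 rows; each row shifts and turns the commanded pose from where the row before left it; what a row does not reach is not made up. A row lasts 1/10 s, in which the tool goes at most 50 mm and 8.59 degrees, less where a joint would pass 70% of its speed; a pose out of reach is approached as far as the arm can. A call is refused whole if a number of a shift passes 50 or a number of a turn 8.59, either way. A call with a gripper value outside its range is refused whole. The fingers move at their own pace and stop on an object; "force" is the grip in N (left out, the last holds). Time passes only in rows, so rows that do not move let the fingers close. It gives the time, the measured TCP pose, the force, the opening and the grip force at its end, in the units of the state.
- get_state(): the state, without advancing time (a new reading comes with each control period).
- get_image(name): name is "scene" or "top" or "wrist"; returns the picture (400x640x3 uint8, blue, green, red); there is no depth.
- get_calibration(name): a dict with "mtx" (3x3 intrinsics, pixels), "D" ([k1, k2, p1, p2, k3] as OpenCV has them; the pictures are not rectified), "world_from_camera" (4x4, takes a point from camera to world coordinates). Camera axes: x right, y down, z forward; pixel columns grow to the right and rows downward; lengths in m; the calibration is good to about 2 mm. A picture is of the moment at which its call begins: read the wrist's pose just before it. get_calibration takes no time and is no camera call; for the wrist camera it gives the pose at the moment of the call.
- close_job(): hands the job in; it is judged then, once.
The state is a dict: "time": time; "joint_positions": joint angles; "qd": joint speeds; "joint_torque": joint torques, N m; "position": TCP position; "tool_rot": TCP orientation; "ft_force": force on the tool from outside, world axes, zero at the start; "torque": the same for the moment, N m; "grip_width": opening from 0.0 (shut) to 1.0 (fully open); "grip_force": force on a finger pad.
Only numpy, scipy, OpenCV 4.12 (cv2) and the standard library are available. Lean on these libraries where they do the work, as an engineer would, in place of code of your own. Each camera call takes 0.05 s, during which the arm holds its last target. There are 200 camera calls.

## Working session

There is one attempt and no reset: what is moved stays moved. The work goes in short steps, Python scripts to look and compute and a tool call to move; the robot and the scene stay as the last step left them, time stands still between calls to the robot, and variables do not carry over. Pictures are saved under pics/ and viewed, at most 14 in all, crops included, and the job is handed in when it is done.

Besides the shell and the picture viewer there is one more tool, called after "Emit:" as name(argument=value, ...), one argument or row to a line, values as JSON. send_rows: Moves the arm, as the interface text tells. Its arguments: {"type":"object","properties":{"rows":{"type":"array","items":{"type":"object","properties":{"hand":{"type":"number"},"x":{"type":"number"},"y":{"type":"number"},"z":{"type":"number"},"roll":{"type":"number"}}}},"force":{"type":"number"}},"required":["rows"]}

```bash
mkdir -p pics; ls; cat > h.py <<'E'
import numpy as np, cv2, json
from bench import *
def shot(name,tag):
    c=get_calibration(name); im=get_image(name); cv2.imwrite(f'pics/{tag}.png',im)
    json.dump({k:np.array(v).tolist() for k,v in c.items()},open(f'pics/{tag}.json','w')); return im
def cal(tag):
    c=json.load(open(f'pics/{tag}.json')); return {k:np.array(v) for k,v in c.items()}
def ray(tag,px):
    c=cal(tag); u=cv2.undistortPoints(np.array(px,float).reshape(-1,1,2),c['mtx'],c['D'])[:,0]
    T=c['world_from_camera']; d=np.c_[u,np.ones(len(u))]@T[:3,:3].T
    return T[:3,3],d
def onz(tag,px,z):
    o,d=ray(tag,px); return o+d*((z-o[2])/d[:,2])[:,None]
def tri(t1,p1,t2,p2):
    o1,d1=ray(t1,p1);o2,d2=ray(t2,p2);r=[]
    for a,b in zip(d1,d2):
        s=np.linalg.lstsq(np.c_[a,-b],o2-o1,rcond=None)[0]; A=o1+s[0]*a;B=o2+s[1]*b
        r.append([*((A+B)/2),np.linalg.norm(A-B)])
    return np.array(r)
def proj(tag,P):
    c=cal(tag); T=np.linalg.inv(c['world_from_camera'])
    return cv2.projectPoints(np.array(P,float).reshape(-1,3),cv2.Rodrigues(T[:3,:3])[0],T[:3,3],c['mtx'],c['D'])[0][:,0]
E
python3 - <<'E'
from h import *
np.set_printoptions(suppress=True,precision=3)
shot('scene','s0');shot('top','t0')
for t in('s0','t0'): print(cal(t)['world_from_camera'],cal(t)['mtx'][0,0])
s=get_state();print(s['time'],s['position'],s['tool_rot'],s['joint_positions'])
E
```

```text
pics
[[-0.844 -0.383  0.375  0.133]
 [-0.536  0.621 -0.572  0.513]
 [-0.014 -0.684 -0.73   0.802]
 [ 0.     0.     0.     1.   ]] 385.3647090586779
[[ 0.014 -0.997  0.08   0.441]
 [-1.    -0.013  0.019 -0.079]
 [-0.018 -0.08  -0.997  1.254]
 [ 0.     0.     0.     1.   ]] 494.68131591904563
0.1 [ 0.171 -0.627  0.291] [-3.112 -0.418  0.   ] [ 1.318  0.322 -0.07   1.452  0.023  1.371 -0.057]
```

View pics/s0.png

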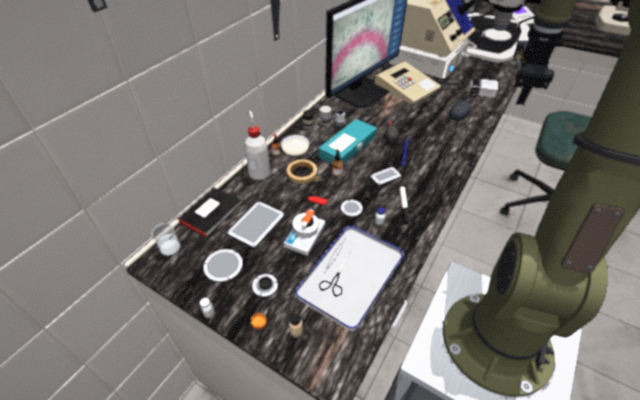

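View pics/t0.png

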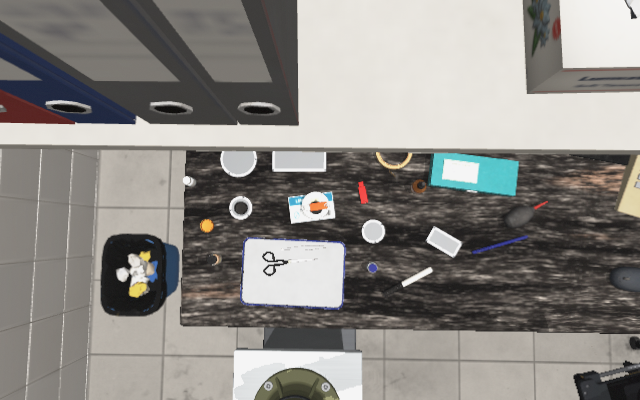

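Both views show the stack (top 312,205; scene 305,228), stick plate (444,241 / 385,176), free cap plate (373,231 / 351,208), taken plate (240,208 / 264,285), tin plate (238,162 / 223,265), carton plate (299,160 / 256,223). A red stick and an orange cap are the look-alikes.

```bash
python3 - <<'E'
from h import *
np.set_printoptions(suppress=True,precision=3)
t=[(312,205),(444,241),(373,231),(240,208),(238,162)];s=[(305,222),(386,176),(351,208),(264,285),(223,265)]
print(tri('t0',t,'s0',s)); print(onz('s0',[(256,223),(223,265)],0.004))
shot('wrist','w0');c=cal('w0');print(c['world_from_camera'],c['mtx'])
ims=[cv2.resize(cv2.imread('pics/s0.png')[150:300,180:420],None,fx=3.3,fy=3.3,interpolation=2)]
cv2.imwrite('pics/s0c.png',ims[0])
E
```

```text
[[ 0.509 -0.034  0.047  0.002]
 [ 0.426 -0.367 -0.007  0.002]
 [ 0.45  -0.186 -0.004  0.002]
 [ 0.504  0.153  0.001  0.004]
 [ 0.623  0.162  0.005  0.008]]
[[0.643 0.009 0.004]
 [0.627 0.163 0.004]]
[[ 0.264 -0.924 -0.276  0.248]
 [-0.965 -0.254 -0.073 -0.606]
 [-0.003  0.285 -0.958  0.384]
 [ 0.     0.     0.     1.   ]] [[292.224   0.    319.658]
 [  0.    292.224 194.225]
 [  0.      0.      1.   ]]
```

View pics/s0c.png

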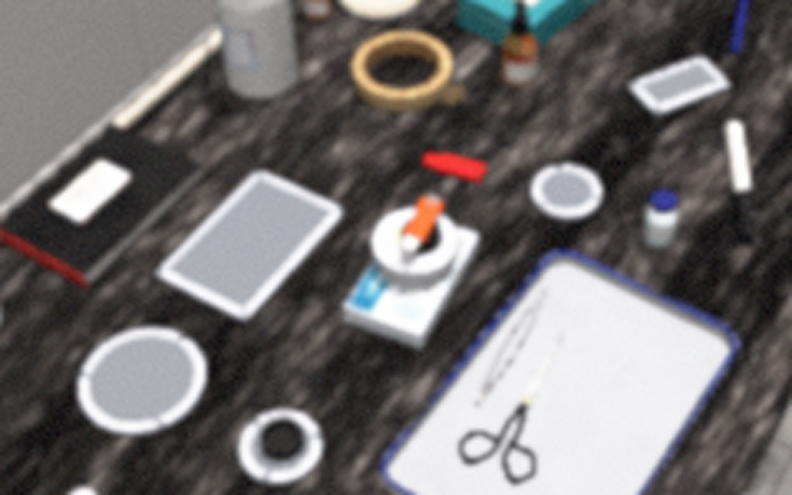

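Stick is orange and roughly along world y on the stack; the red stick and orange cap are the decoys. Moving the wrist camera over the middle.

Emit:
send_rows(
  rows=[
    {"x":30,"y":40},
    {"x":30,"y":40},
    {"x":30,"y":40},
    {"x":30,"y":40},
    {"x":30,"y":40},
    {"x":30,"y":40},
    {"x":30,"y":40},
    {"x":30,"y":40},
    {"x":30,"y":40},
    {"x":30,"y":40},
  ],
)

```text
schema error: expected keys hand, x, y, z, roll
```

```bash
python3 - <<'E'
from h import *
im=shot('wrist','w1');s=get_state();print(s['time'],s['position'],s['qd'])
cv2.imwrite('pics/w1v.png',cv2.resize(im,None,fx=1.25,fy=1.25,interpolation=2))
E
```

```text
0.2 [ 0.17125553 -0.62678523  0.2916057 ] [ 0.00124732 -0.00308816  0.00086378 -0.00401563 -0.00095329 -0.00025128
 -0.00063   ]
```

View pics/w1v.png

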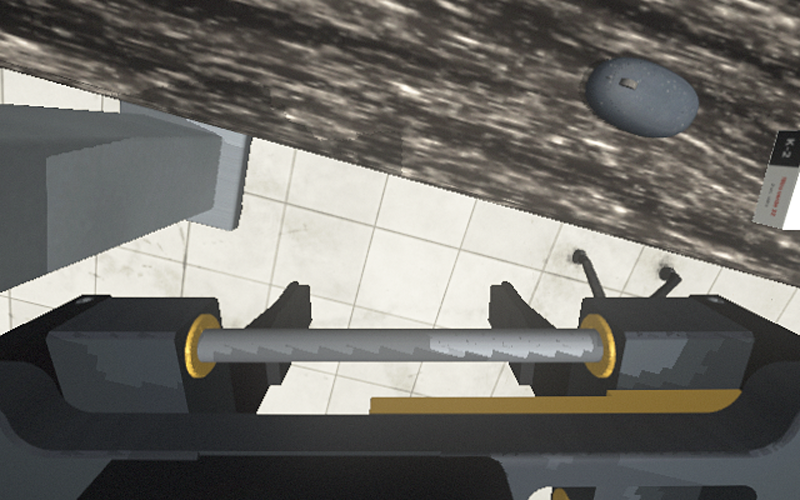

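The wrist camera looks ahead (+x) of the gripper, whose body hides the lower half; the call needs all keys.

Emit:
send_rows(
  rows=[
    {"hand":87,"x":26,"y":42,"z":0,"roll":0},
    {"hand":87,"x":26,"y":42,"z":0,"roll":0},
    {"hand":87,"x":26,"y":42,"z":0,"roll":0},
    {"hand":87,"x":26,"y":42,"z":0,"roll":0},
    {"hand":87,"x":26,"y":42,"z":0,"roll":0},
    {"hand":87,"x":26,"y":42,"z":0,"roll":0},
    {"hand":87,"x":26,"y":42,"z":0,"roll":0},
    {"hand":87,"x":26,"y":42,"z":0,"roll":0},
    {"hand":87,"x":26,"y":42,"z":0,"roll":0},
    {"hand":87,"x":26,"y":42,"z":0,"roll":0},
  ],
)

```text
time: 1.2
position: [0.4319, -0.2051, 0.2924]
tool_rot: [3.113, 0.417, 0.0]
ft_force: [1.6, -0.6, 0.0]
grip_width: 0.997
grip_force: 0.0
```

```bash
python3 - <<'E'
from h import *
im=shot('wrist','w1');s=get_state();print(s['time'],s['position'],s['tool_rot'],s['qd'])
cv2.imwrite('pics/w1w.png',cv2.resize(im,None,fx=1.25,fy=1.25,interpolation=2))
E
```

```text
1.25 [ 0.43662707 -0.19616387  0.29283646] [-3.10788028 -0.4351796  -0.00678682] [ 0.02153845 -0.00790725  0.0269276   0.00270732 -0.00793037  0.01343699
  0.19099812]
```

View pics/w1w.png

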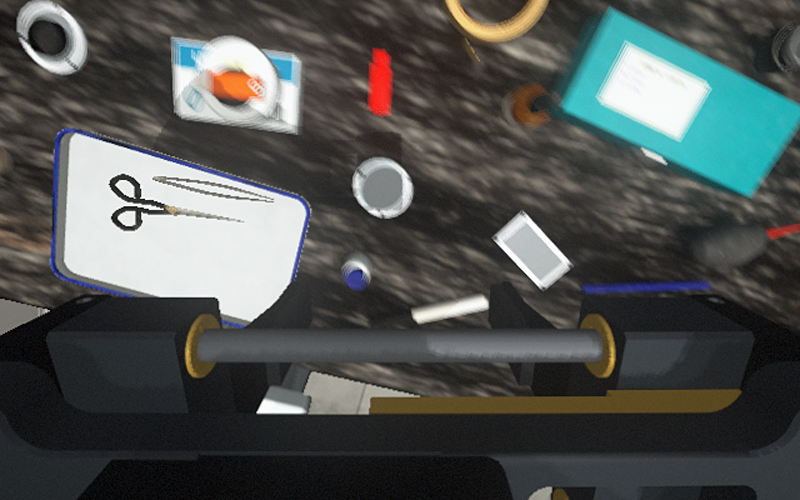

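View shows free plate (382,187), stick plate (531,250), stack (235,90), in 1.25x pixels; slightly blurred by settling. Retake still, then a second station.

Emit:
send_rows(
  rows=[
    {"hand":87,"x":0,"y":0,"z":0,"roll":0},
    {"hand":87,"x":0,"y":0,"z":0,"roll":0},
    {"hand":87,"x":0,"y":0,"z":0,"roll":0},
  ],
)

```text
time: 1.55
position: [0.4305, -0.2086, 0.2921]
tool_rot: [3.114, 0.413, -0.001]
ft_force: [0.2, -0.7, 0.5]
grip_width: 0.997
grip_force: 0.0
```

```bash
python3 - <<'E'
from h import *
im=shot('wrist','w1');s=get_state();print(s['time'],s['position'],s['qd'])
E
```

```text
1.6 [ 0.43049118 -0.20858067  0.29210118] [ 0.00242749  0.00147275 -0.00407256 -0.00175324 -0.00375489  0.0002637
 -0.00215994]
```

Emit:
send_rows(
  rows=[
    {"hand":87,"x":0,"y":40,"z":0,"roll":-5},
    {"hand":87,"x":0,"y":40,"z":0,"roll":-5},
    {"hand":87,"x":0,"y":40,"z":0,"roll":-5},
    {"hand":87,"x":0,"y":40,"z":0,"roll":0},
    {"hand":87,"x":0,"y":20,"z":0,"roll":0},
    {"hand":87,"x":0,"y":0,"z":0,"roll":0},
    {"hand":87,"x":0,"y":0,"z":0,"roll":0},
    {"hand":87,"x":0,"y":0,"z":0,"roll":0},
    {"hand":87,"x":0,"y":0,"z":0,"roll":0},
  ],
)

```text
time: 2.5
position: [0.4313, -0.0287, 0.2921]
tool_rot: [-3.141, -0.003, 0.001]
ft_force: [-0.7, 0.3, -0.4]
grip_width: 1.002
grip_force: 0.0
```

```bash
python3 - <<'E'
from h import *
im=shot('wrist','w2');s=get_state();print(s['time'],s['position'],s['tool_rot'],s['qd'])
a=cv2.imread('pics/w1.png')
cv2.imwrite('pics/w12.png',np.vstack([cv2.resize(x[:240],None,fx=1.25,fy=1.25,interpolation=2) for x in(a,im)]))
E
```

```text
2.55 [ 0.43130705 -0.02834065  0.29215952] [-3.14127290e+00 -3.94237265e-03  4.94686590e-04] [-0.00325539 -0.0016119  -0.00766567 -0.00185682 -0.00300988 -0.00033113
 -0.00250355]
```

View pics/w12.png

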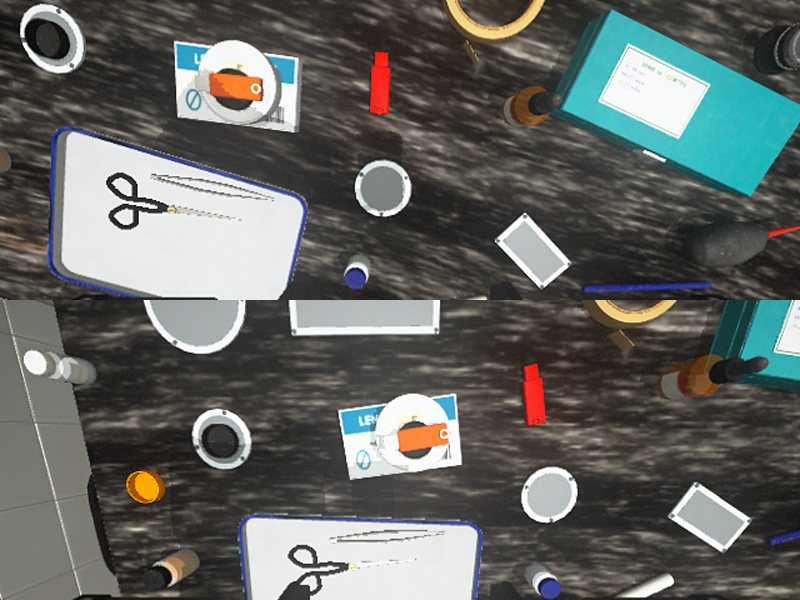

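Sharp pair. Segment and triangulate.

```bash
cat >> h.py <<'E'
def big(mask,roi):
    x0,y0,x1,y1=roi; m=np.zeros_like(mask); m[y0:y1,x0:x1]=mask[y0:y1,x0:x1]
    c=max(cv2.findContours(m,cv2.RETR_EXTERNAL,cv2.CHAIN_APPROX_NONE)[0],key=cv2.contourArea); return c
def bright(im,t=110):
    h=cv2.cvtColor(im,cv2.COLOR_BGR2HSV); return ((h[...,2]>t)&(h[...,1]<60)).astype(np.uint8)*255
def orange(im):
    h=cv2.cvtColor(im,cv2.COLOR_BGR2HSV); return ((h[...,0]>5)&(h[...,0]<16)&(h[...,1]>150)&(h[...,2]>100)).astype(np.uint8)*255
def cen(c): m=cv2.moments(c); return m['m10']/m['m00'],m['m01']/m['m00']
E
python3 - <<'E'
from h import *
np.set_printoptions(suppress=True,precision=4)
A,B=cv2.imread('pics/w1.png'),cv2.imread('pics/w2.png')
def R(a): return [int(v/1.25) for v in a]
w1=dict(free=R((345,150,420,225)),stick=R((485,205,580,300)),taken=R((10,0,95,80)))
w2=dict(free=R((510,155,590,235)),stick=R((655,170,765,260)),taken=R((180,100,262,180)))
for k in w1:
    ca,cb=big(bright(A,95),w1[k]),big(bright(B,95),w2[k])
    P=tri('w1',[cen(ca)],'w2',[cen(cb)])[0]; print(k,P)
    for t,c in(('w1',ca),('w2',cb)):
        q=onz(t,c[:,0].astype(float),.004)[:,:2].astype(np.float32)*1000
        r=cv2.minAreaRect(q); print('  ',t,r, cv2.minEnclosingCircle(q))
ca,cb=big(orange(A),R((190,60,280,120))),big(orange(B),R((380,110,470,170)))
P=tri('w1',[cen(ca)],'w2',[cen(cb)])[0];print('usb',P)
for t,c in(('w1',ca),('w2',cb)):
    q=onz(t,c[:,0].astype(float),.065)[:,:2].astype(np.float32)*1000
    print('  ',t,cv2.minAreaRect(q),cv2.fitLine(q,2,0,.01,.01).ravel())
E
```

```text
free [ 0.4509 -0.1843  0.0033  0.0001]
   w1 ((449.6629638671875, -184.50282287597656), (58.5323371887207, 57.507328033447266), 15.129130363464355) ((450.12371826171875, -184.3873748779297), 29.83279037475586)
   w2 ((450.6009521484375, -184.0055694580078), (57.81187057495117, 58.43101501464844), 0.22465713322162628) ((450.3203125, -184.0963897705078), 29.89726448059082)
stick [ 0.4266 -0.3607  0.0026  0.0001]
   w1 ((423.6826477050781, -365.19232177734375), (92.93949127197266, 44.40580749511719), 60.44247817993164) ((425.23553466796875, -364.0438537597656), 48.502811431884766)
   w2 ((424.25213623046875, -363.7509460449219), (91.26377868652344, 45.181339263916016), 60.36814880371094) ((424.8609619140625, -361.718017578125), 47.96631622314453)
taken [0.5064 0.1514 0.0041 0.0015]
   w1 ((506.1925048828125, 150.84088134765625), (60.40298080444336, 61.624969482421875), 32.529579162597656) ((504.0731201171875, 153.99026489257812), 36.67559051513672)
   w2 ((506.7893371582031, 151.32955932617188), (59.66078186035156, 61.33806228637695), 53.7932243347168) ((509.562744140625, 149.05320739746094), 34.3672981262207)
usb [ 0.5082 -0.0457  0.0613  0.    ]
   w1 ((508.4893493652344, -49.09795379638672), (17.812889099121094, 41.753353118896484), 9.01931095123291) [  0.1545  -0.988  508.8632 -51.7488]
   w2 ((508.44158935546875, -47.052162170410156), (17.517309188842773, 40.69908142089844), 9.347640037536621) [  0.177   -0.9842 508.6284 -47.525 ]
```

```bash
python3 - <<'E'
from h import *
np.set_printoptions(suppress=True,precision=4)
print(get_state()['joint_positions'])
A,B=cv2.imread('pics/w1.png'),cv2.imread('pics/w2.png')
def R(a): return [int(v/1.25) for v in a]
for t,im,r in(('w1',A,(485,205,580,292)),('w2',B,(655,170,765,260))):
    m=cv2.morphologyEx(bright(im,110),cv2.MORPH_OPEN,np.ones((5,5)))
    c=cv2.convexHull(big(m,R(r))); q=cv2.approxPolyDP(c,6,True)[:,0].astype(float)
    P=onz(t,q,.004);print(t,q.tolist(),P[:,:2],P[:,:2].mean(0),np.linalg.norm(P-np.roll(P,1,0),axis=1))
    r=cv2.minAreaRect((onz(t,c[:,0].astype(float),.004)[:,:2]*1000).astype(np.float32));print(r)
E
```

```text
[ 0.742  -0.1532 -0.6615  1.9325 -0.0969  1.3317 -1.4591]
w1 [[416.0, 173.0], [455.0, 208.0], [435.0, 229.0], [400.0, 197.0]] [[ 0.4596 -0.3331]
 [ 0.4273 -0.4026]
 [ 0.3908 -0.3875]
 [ 0.4225 -0.3238]] [ 0.425  -0.3617] [0.0383 0.0766 0.0396 0.0711]
((426.10565185546875, -360.9440002441406), (82.78919982910156, 44.294063568115234), 60.353187561035156)
w2 [[552.0, 150.0], [597.0, 173.0], [580.0, 200.0], [536.0, 174.0]] [[ 0.4584 -0.3315]
 [ 0.4279 -0.3996]
 [ 0.3899 -0.3862]
 [ 0.4262 -0.3172]] [ 0.4256 -0.3586] [0.0352 0.0746 0.0403 0.078 ]
((425.970703125, -360.1434326171875), (83.08902740478516, 44.4736213684082), 60.1675910949707)
```

Emit:
send_rows(
  rows=[
    {"hand":87,"x":20,"y":-2,"z":-10,"roll":-8.1},
    {"hand":87,"x":20,"y":-2,"z":-10,"roll":-8.1},
    {"hand":87,"x":20,"y":-2,"z":-10,"roll":-8.1},
    {"hand":87,"x":17,"y":-2,"z":-10,"roll":-8.1},
    {"hand":87,"x":0,"y":-2,"z":-10,"roll":-8.1},
    {"hand":87,"x":0,"y":-2,"z":-10,"roll":-8.1},
    {"hand":87,"x":0,"y":-2,"z":-10,"roll":-8.1},
    {"hand":87,"x":0,"y":0,"z":-10,"roll":-8.1},
    {"hand":87,"x":0,"y":0,"z":-10,"roll":-8.1},
    {"hand":87,"x":0,"y":0,"z":-10,"roll":-8.1},
  ],
)

```text
time: 3.55
position: [0.5068, -0.0444, 0.2044]
tool_rot: [2.664, -1.64, -0.025]
ft_force: [0.4, -0.2, -1.4]
grip_width: 1.0
grip_force: 0.0
```

Emit:
send_rows(
  rows=[
    {"hand":60,"x":0,"y":0,"z":0,"roll":0},
    {"hand":60,"x":0,"y":0,"z":0,"roll":0},
    {"hand":60,"x":0,"y":0,"z":0,"roll":0},
  ],
)

```text
time: 3.85
position: [0.5072, -0.0424, 0.2052]
tool_rot: [2.669, -1.633, -0.023]
ft_force: [-0.4, 0.7, 0.4]
grip_width: 0.81
grip_force: 0.0
```

```bash
python3 - <<'E'
from h import *
im=shot('wrist','w3');s=get_state();print(s['time'],s['position'],s['tool_rot'],s['joint_positions'])
from scipy.spatial.transform import Rotation as R
print(R.from_rotvec(s['tool_rot']).as_matrix())
c=big(orange(im),(0,0,640,400))
q=onz('w3',c[:,0].astype(float),.065)[:,:2].astype(np.float32)*1000
print('  ',cv2.minAreaRect(q),cv2.fitLine(q,2,0,.01,.01).ravel(),q.min(0),q.max(0))
cv2.imwrite('pics/w3v.png',im)
E
```

```text
3.9 [ 0.50716483 -0.04291168  0.20532871] [ 2.66832626 -1.6346427  -0.02306262] [ 0.16738038  0.10374151 -0.14500385  1.89062707  0.01976488  1.16729671
 -2.6550055 ]
[[ 0.4541796  -0.89070782 -0.01898614]
 [-0.89088892 -0.45421274 -0.0027775 ]
 [-0.0061498   0.01817603 -0.99981589]]
   ((509.0143737792969, -48.6370735168457), (17.62945556640625, 41.555416107177734), 8.986954689025879) [ 1.5883724e-01 -9.8730481e-01  5.0926230e+02 -5.0678501e+01] [497.7932  -69.92991] [520.1581  -27.61416]
```

View pics/w3v.png

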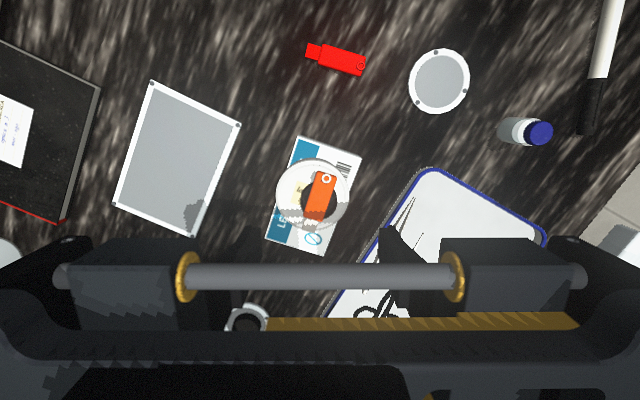

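Joint 7 reached its limit (roll stopped at -63°); stick at (320,195), carton plate at (177,158) in view. I turn the other way (half-turn-equivalent grasp).

Emit:
send_rows(
  rows=[
    {"hand":60,"x":0,"y":0,"z":0,"roll":8.5},
    {"hand":60,"x":0,"y":0,"z":0,"roll":8.5},
    {"hand":60,"x":0,"y":0,"z":0,"roll":8.5},
    {"hand":60,"x":0,"y":0,"z":0,"roll":8.5},
    {"hand":60,"x":0,"y":0,"z":0,"roll":8.5},
    {"hand":60,"x":0,"y":0,"z":0,"roll":8.5},
    {"hand":60,"x":0,"y":0,"z":0,"roll":8.5},
    {"hand":60,"x":0,"y":0,"z":0,"roll":8.5},
    {"hand":60,"x":0,"y":0,"z":0,"roll":8.5},
    {"hand":60,"x":0,"y":0,"z":0,"roll":8.5},
  ],
)

```text
time: 4.9
position: [0.507, -0.0439, 0.2053]
tool_rot: [3.063, 0.602, -0.003]
ft_force: [-0.3, -0.2, 0.5]
grip_width: 0.688
grip_force: 0.0
```

Emit:
send_rows(
  rows=[
    {"hand":40,"x":0,"y":0,"z":0,"roll":8.5},
    {"hand":40,"x":0,"y":0,"z":0,"roll":8.5},
    {"hand":40,"x":0,"y":0,"z":0,"roll":8.5},
    {"hand":40,"x":0,"y":0,"z":0,"roll":8.5},
    {"hand":40,"x":0,"y":0,"z":0,"roll":8.5},
    {"hand":40,"x":0,"y":0,"z":0,"roll":8.5},
    {"hand":40,"x":0,"y":0,"z":0,"roll":8.5},
    {"hand":40,"x":0,"y":0,"z":0,"roll":8.5},
    {"hand":40,"x":0,"y":0,"z":0,"roll":8.5},
    {"hand":40,"x":0,"y":0,"z":0,"roll":0},
  ],
)

```text
time: 5.9
position: [0.507, -0.0439, 0.2053]
tool_rot: [2.041, 2.365, 0.017]
ft_force: [0.8, 0.8, 0.3]
grip_width: 0.462
grip_force: 0.0
```

```bash
cat >> h.py <<'E'
from scipy.spatial.transform import Rotation as Ro
def st():
    s=get_state();M=Ro.from_rotvec(s['tool_rot']).as_matrix()
    print('t',s['time'],'p',np.round(np.array(s['position'])*1000,1),'yaw_y',round(float(np.degrees(np.arctan2(M[1,1],M[0,1]))),2),'zax',np.round(M[:,2],3),'q1,7',np.round(np.array(s['joint_positions'])[[0,6]],2),'tips',np.round((np.array(s['position'])+M[:,2]*.07)*1000,1),'w',s['grip_width']*87)
E
python3 -c "
from h import *
st()"
```

```text
t 5.9 p [507.  -43.9 205.3] yaw_y 8.42 zax [ 0.02  -0.003 -1.   ] q1,7 [0.3  0.16] tips [508.4 -44.2 135.3] w 40.17715226489149
```

Emit:
send_rows(
  rows=[
    {"hand":40,"x":-0.5,"y":1,"z":-30,"roll":0.6},
    {"hand":40,"x":0,"y":0,"z":-30,"roll":0},
    {"hand":40,"x":0,"y":0,"z":-10,"roll":0},
    {"hand":40,"x":0,"y":0,"z":-7.5,"roll":0},
    {"hand":40,"x":0,"y":0,"z":0,"roll":0},
    {"hand":40,"x":0,"y":0,"z":0,"roll":0},
  ],
)

```text
time: 6.5
position: [0.5073, -0.0419, 0.1286]
tool_rot: [2.027, 2.376, 0.018]
ft_force: [-0.2, 0.1, 0.3]
grip_width: 0.458
grip_force: 0.0
```

Emit:
send_rows(
  force=10,
  rows=[
    {"hand":10,"x":0,"y":0,"z":0,"roll":0},
    {"hand":10,"x":0,"y":0,"z":0,"roll":0},
    {"hand":10,"x":0,"y":0,"z":0,"roll":0},
    {"hand":10,"x":0,"y":0,"z":0,"roll":0},
    {"hand":10,"x":0,"y":0,"z":0,"roll":0},
    {"hand":10,"x":0,"y":0,"z":0,"roll":0},
  ],
)

```text
time: 7.1
position: [0.5067, -0.0417, 0.1278]
tool_rot: [2.027, 2.378, 0.017]
ft_force: [0.1, -0.0, 1.2]
grip_width: 0.207
grip_force: 10.0
```

```bash
python3 -c "
from h import *
st()"
```

```text
t 7.1 p [506.7 -41.7 127.8] yaw_y 9.12 zax [ 0.02  -0.003 -1.   ] q1,7 [0.28 0.14] tips [508.1 -42.   57.8] w 18.046487440152664
```

Gripped (18 mm). Lift and carry to the stick plate.

Emit:
send_rows(
  rows=[
    {"hand":10,"x":0,"y":0,"z":15,"roll":0},
    {"hand":10,"x":0,"y":0,"z":50,"roll":0},
    {"hand":10,"x":-10,"y":-40,"z":0,"roll":-5},
    {"hand":10,"x":-10,"y":-40,"z":0,"roll":-5},
    {"hand":10,"x":-10,"y":-40,"z":0,"roll":-5},
    {"hand":10,"x":-10,"y":-40,"z":0,"roll":-5},
    {"hand":10,"x":-10,"y":-40,"z":0,"roll":-5},
    {"hand":10,"x":-10,"y":-40,"z":0,"roll":-5},
    {"hand":10,"x":-10,"y":-40,"z":0,"roll":-5},
    {"hand":10,"x":-12,"y":-40,"z":0,"roll":-4},
  ],
)

```text
time: 8.1
position: [0.424, -0.3632, 0.1924]
tool_rot: [2.705, 1.56, 0.007]
ft_force: [1.0, -0.4, -0.0]
grip_width: 0.206
grip_force: 10.0
```

Emit:
send_rows(
  rows=[
    {"hand":10,"x":0,"y":0,"z":-30,"roll":0},
    {"hand":10,"x":0,"y":0,"z":0,"roll":0},
    {"hand":10,"x":0,"y":0,"z":0,"roll":0},
    {"hand":10,"x":0,"y":0,"z":0,"roll":0},
  ],
)

```text
time: 8.5
position: [0.4256, -0.3608, 0.1634]
tool_rot: [2.7, 1.566, 0.008]
ft_force: [0.4, -0.4, -0.4]
grip_width: 0.203
grip_force: 10.0
```

```bash
python3 -c "
from h import *
st()
shot('wrist','w4');shot('top','t4')
im=np.hstack([cv2.imread('pics/w4.png')[100:320,200:440],cv2.imread('pics/t4.png')[170:390,340:540]])
cv2.imwrite('pics/w4v.png',cv2.resize(im,None,fx=1.8,fy=1.8))"
```

```text
t 8.5 p [ 425.6 -360.8  163.4] yaw_y -29.76 zax [ 0.014 -0.015 -1.   ] q1,7 [0.62 0.14] tips [ 426.6 -361.9   93.4] w 17.658767030492154
```

View pics/w4v.png

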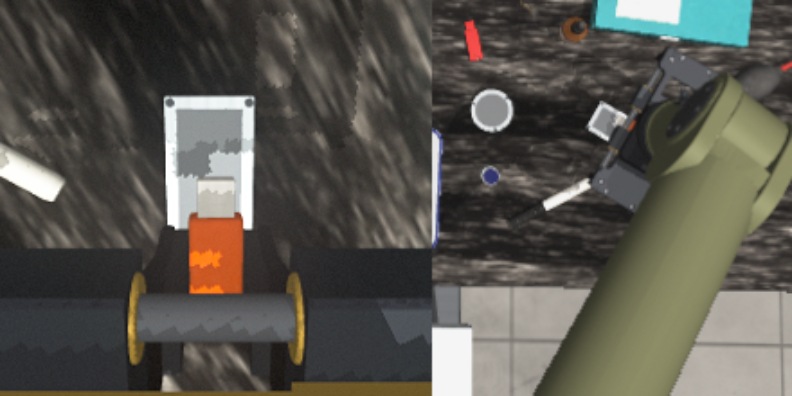

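Stick is held straight and square over the plate (plug at crop 215,200). Lower and release.

Emit:
send_rows(
  rows=[
    {"hand":10,"x":0,"y":1,"z":-40,"roll":-0.2},
    {"hand":10,"x":0,"y":0,"z":-30,"roll":0},
    {"hand":10,"x":0,"y":0,"z":-10,"roll":0},
    {"hand":10,"x":0,"y":0,"z":-6,"roll":0},
    {"hand":10,"x":0,"y":0,"z":0,"roll":0},
    {"hand":10,"x":0,"y":0,"z":0,"roll":0},
    {"hand":10,"x":0,"y":0,"z":-0.5,"roll":0},
    {"hand":10,"x":0,"y":0,"z":0,"roll":0},
  ],
)

```text
time: 9.4
position: [0.425, -0.3611, 0.0768]
tool_rot: [2.704, 1.558, 0.007]
ft_force: [0.2, -1.1, 0.0]
grip_width: 0.204
grip_force: 10.0
```

Emit:
send_rows(
  rows=[
    {"hand":34,"x":0,"y":0,"z":0,"roll":0},
    {"hand":34,"x":0,"y":0,"z":0,"roll":0},
    {"hand":34,"x":0,"y":0,"z":0,"roll":0},
    {"hand":34,"x":0,"y":0,"z":10,"roll":0},
    {"hand":34,"x":0,"y":0,"z":40,"roll":0},
    {"hand":50,"x":0,"y":0,"z":50,"roll":0},
    {"hand":50,"x":0,"y":0,"z":15,"roll":0},
  ],
)

```text
time: 10.1
position: [0.4267, -0.3626, 0.1974]
tool_rot: [2.698, 1.554, 0.012]
ft_force: [0.5, -0.9, 0.1]
grip_width: 0.496
grip_force: 0.0
```

Released cleanly. Go look at the cap and the placed stick (intermediate shot on the way).

Emit:
send_rows(
  rows=[
    {"hand":50,"x":0,"y":45,"z":15,"roll":0},
    {"hand":50,"x":0,"y":45,"z":15,"roll":0},
    {"hand":50,"x":10,"y":45,"z":15,"roll":0},
    {"hand":50,"x":10,"y":45,"z":5,"roll":0},
    {"hand":50,"x":10,"y":45,"z":0,"roll":0},
    {"hand":50,"x":10,"y":30,"z":0,"roll":0},
    {"hand":50,"x":0,"y":0,"z":0,"roll":0},
    {"hand":50,"x":0,"y":0,"z":0,"roll":0},
    {"hand":50,"x":0,"y":0,"z":0,"roll":0},
  ],
)

```text
time: 11.0
position: [0.4641, -0.1071, 0.241]
tool_rot: [2.706, 1.556, 0.006]
ft_force: [0.1, -1.0, 0.5]
grip_width: 0.573
grip_force: 0.0
```

```bash
python3 -c "
from h import *
st()
shot('wrist','w5');shot('top','t5')
im=np.hstack([cv2.imread('pics/w5.png')[:260,100:500],cv2.resize(cv2.imread('pics/t5.png')[170:300,330:500],None,fx=2,fy=2)])
cv2.imwrite('pics/w5v.png',im)"
```

```text
t 11.0 p [ 464.1 -107.1  241. ] yaw_y -30.19 zax [ 0.013 -0.015 -1.   ] q1,7 [ 0.36 -0.37] tips [ 465.  -108.2  171. ] w 49.87351703073212
```

View pics/w5v.png

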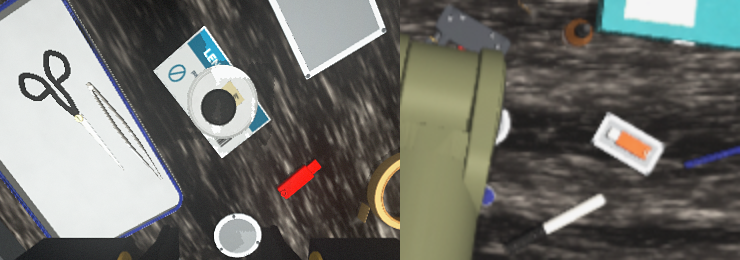

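Stick lies square inside its field. Cap at about (318,107), tin at (322,102) in the full frame. Measure.

```bash
python3 - <<'E'
from h import *
np.set_printoptions(suppress=True,precision=4)
im=cv2.imread('pics/w5.png'); g=cv2.cvtColor(im,cv2.COLOR_BGR2GRAY)
m=((g<90)*255).astype(np.uint8); 
n,l,s,c=cv2.connectedComponentsWithStats(m)
k=l[107,318]; print('dark',s[k],c[k]); 
q=onz('w5',big((l==k).astype(np.uint8)*255,(0,0,640,400))[:,0].astype(float),.055)[:,:2].astype(np.float32)*1000
print(cv2.minEnclosingCircle(q),cv2.fitEllipse(q))
for t,roi in (('w5',(270,50,375,170)),('w2',(285,65,380,145)),('w3',(260,140,370,245))):
    I=cv2.imread(f'pics/{t}.png');x0,y0,x1,y1=roi
    gg=cv2.resize(cv2.cvtColor(I,6)[y0:y1,x0:x1],None,fx=3,fy=3,interpolation=2)
    H=cv2.HoughCircles(gg,cv2.HOUGH_GRADIENT,1.5,100,param1=100,param2=30,minRadius=70,maxRadius=130)
    if H is not None:
        for h in H[0][:2]:
            p=h[:2]/3+[x0,y0]; print(t,p,h[2]/3,onz(t,[p],.043))
o=[(c[k][0],c[k][1])]
E
```

```text
dark [302  89  34  36 979] [318.2993 106.5996]
((506.0149841308594, -40.737548828125), 15.869014739990234) ((506.0606384277344, -40.668357849121094), (30.647478103637695, 30.876073837280273), 126.48236846923828)
w5 [321.25 100.25] 35.883335 [[ 0.5116 -0.037   0.043 ]]
w5 [338.75 137.75] 35.333332 [[ 0.5089 -0.076   0.043 ]]
w2 [330.75 106.25] 30.933334 [[ 0.5118 -0.0402  0.043 ]]
w3 [312.25 196.75] 36.983334 [[ 0.5112 -0.0395  0.043 ]]
w3 [306.75 233.25] 24.183334 [[ 0.4995 -0.0047  0.043 ]]
```

Emit:
send_rows(
  rows=[
    {"hand":50,"x":20,"y":34,"z":0,"roll":0},
    {"hand":50,"x":21,"y":33.5,"z":-30,"roll":0},
    {"hand":50,"x":0,"y":0,"z":-40,"roll":0},
    {"hand":50,"x":0,"y":0,"z":-30,"roll":0},
    {"hand":50,"x":0,"y":0,"z":-15,"roll":0},
    {"hand":50,"x":0,"y":0,"z":-9,"roll":0},
    {"hand":50,"x":0,"y":0,"z":-1,"roll":0},
    {"hand":50,"x":0,"y":0,"z":0,"roll":0},
    {"hand":50,"x":0,"y":0,"z":0,"roll":0},
  ],
)

```text
time: 12.0
position: [0.5064, -0.0386, 0.1172]
tool_rot: [2.704, 1.557, 0.009]
ft_force: [-0.2, -0.5, 0.7]
grip_width: 0.576
grip_force: 0.0
```

```bash
python3 -c "
from h import *
st()"
```

```text
t 12.0 p [506.4 -38.6 117.2] yaw_y -30.12 zax [ 0.016 -0.015 -1.   ] q1,7 [ 0.26 -0.57] tips [507.5 -39.7  47.3] w 50.11309521445463
```

Emit:
send_rows(
  force=10,
  rows=[
    {"hand":50,"x":-1.5,"y":-1,"z":-1.5,"roll":0},
    {"hand":50,"x":0,"y":0,"z":0,"roll":0},
    {"hand":25,"x":0,"y":0,"z":0,"roll":0},
    {"hand":25,"x":0,"y":0,"z":0,"roll":0},
    {"hand":25,"x":0,"y":0,"z":0,"roll":0},
    {"hand":25,"x":0,"y":0,"z":0,"roll":0},
    {"hand":25,"x":0,"y":0,"z":0,"roll":0},
  ],
)

```text
time: 12.7
position: [0.5041, -0.0392, 0.1146]
tool_rot: [2.705, 1.559, 0.007]
ft_force: [0.8, 0.2, 0.6]
grip_width: 0.365
grip_force: 10.0
```

```bash
python3 -c "
from h import *
st()"
```

```text
t 12.7 p [504.1 -39.2 114.6] yaw_y -30.08 zax [ 0.013 -0.015 -1.   ] q1,7 [ 0.27 -0.57] tips [505.  -40.3  44.6] w 31.73480316282064
```

Gripped the cap. Carry to the free round plate.

Emit:
send_rows(
  rows=[
    {"hand":25,"x":0,"y":0,"z":15,"roll":0},
    {"hand":25,"x":0,"y":0,"z":45,"roll":0},
    {"hand":25,"x":-13,"y":-36,"z":10,"roll":0},
    {"hand":25,"x":-14,"y":-36,"z":0,"roll":0},
    {"hand":25,"x":-14,"y":-36,"z":0,"roll":0},
    {"hand":25,"x":-14,"y":-36,"z":-10,"roll":0},
    {"hand":25,"x":0,"y":0,"z":-30,"roll":0},
    {"hand":25,"x":0,"y":0,"z":-30,"roll":0},
    {"hand":25,"x":0,"y":0,"z":-10,"roll":0},
    {"hand":25,"x":0,"y":0,"z":-10,"roll":0},
  ],
)

```text
time: 13.7
position: [0.449, -0.1831, 0.094]
tool_rot: [2.705, 1.56, 0.006]
ft_force: [0.2, -0.8, -0.5]
grip_width: 0.369
grip_force: 10.0
```

Emit:
send_rows(
  rows=[
    {"hand":25,"x":0,"y":0,"z":0,"roll":0},
    {"hand":25,"x":0,"y":0,"z":0,"roll":0},
    {"hand":25,"x":0,"y":0,"z":0,"roll":0},
  ],
)

```text
time: 14.0
position: [0.45, -0.1834, 0.0957]
tool_rot: [2.703, 1.559, 0.009]
ft_force: [0.4, -0.9, -0.2]
grip_width: 0.362
grip_force: 10.0
```

```bash
python3 -c "
from h import *
st()"
```

```text
t 14.0 p [ 450.  -183.4   95.7] yaw_y -30.06 zax [ 0.015 -0.016 -1.   ] q1,7 [ 0.45 -0.23] tips [ 451.  -184.5   25.7] w 31.47251502336308
```

Emit:
send_rows(
  rows=[
    {"hand":25,"x":-0.5,"y":0,"z":-12,"roll":0},
    {"hand":25,"x":0,"y":0,"z":-5,"roll":0},
    {"hand":25,"x":0,"y":0,"z":-2.5,"roll":0},
    {"hand":25,"x":0,"y":0,"z":0,"roll":0},
    {"hand":25,"x":0,"y":0,"z":0,"roll":0},
    {"hand":25,"x":0,"y":0,"z":0,"roll":0},
  ],
)

```text
time: 14.6
position: [0.4484, -0.1833, 0.0748]
tool_rot: [2.705, 1.559, 0.006]
ft_force: [-0.0, -0.6, -0.2]
grip_width: 0.362
grip_force: 10.0
```

```bash
python3 -c "
from h import *
st();print(get_state()['ft_force'])"
```

```text
t 14.6 p [ 448.4 -183.3   74.8] yaw_y -30.09 zax [ 0.013 -0.015 -1.   ] q1,7 [ 0.45 -0.24] tips [ 449.4 -184.3    4.8] w 31.508803823988902
[-0.00705103 -0.6040484  -0.15909551]
```

Emit:
send_rows(
  rows=[
    {"hand":42,"x":0,"y":0,"z":0,"roll":0},
    {"hand":42,"x":0,"y":0,"z":0,"roll":0},
    {"hand":42,"x":0,"y":0,"z":0,"roll":0},
    {"hand":42,"x":0,"y":0,"z":10,"roll":0},
    {"hand":42,"x":0,"y":0,"z":40,"roll":0},
    {"hand":87,"x":0,"y":0,"z":45,"roll":0},
    {"hand":87,"x":5,"y":25,"z":40,"roll":0},
    {"hand":87,"x":5,"y":25,"z":25,"roll":0},
    {"hand":87,"x":5,"y":25,"z":0,"roll":0},
  ],
)

```text
time: 15.5
position: [0.466, -0.1079, 0.2405]
tool_rot: [2.7, 1.555, 0.017]
ft_force: [0.7, 0.5, -0.3]
grip_width: 0.757
grip_force: 0.0
```

Emit:
send_rows(
  rows=[
    {"hand":87,"x":0,"y":0,"z":0,"roll":0},
    {"hand":87,"x":0,"y":0,"z":0,"roll":0},
    {"hand":87,"x":0,"y":0,"z":0,"roll":0},
  ],
)

```text
time: 15.8
position: [0.463, -0.1093, 0.2349]
tool_rot: [2.706, 1.557, 0.005]
ft_force: [0.2, -0.8, 0.1]
grip_width: 0.978
grip_force: 0.0
```

```bash
python3 -c "
from h import *
st()
shot('wrist','w6');shot('scene','s6');
im=np.vstack([cv2.imread('pics/w6.png')[:260],cv2.resize(cv2.imread('pics/s6.png')[150:300,180:420],None,fx=2,fy=2)[:, :480].repeat(1,0) if 0 else cv2.resize(cv2.imread('pics/s6.png')[150:300,180:420],(640,400))[:330]])
cv2.imwrite('pics/w6v.png',im)
print(onz('w1',[(284,210)],.04))"
```

```text
t 15.8 p [ 463.  -109.3  234.9] yaw_y -30.17 zax [ 0.013 -0.015 -1.   ] q1,7 [ 0.38 -0.36] tips [ 463.9 -110.3  164.9] w 85.06102932782942
[[ 0.37648749 -0.17662269  0.04      ]]
```

View pics/w6v.png

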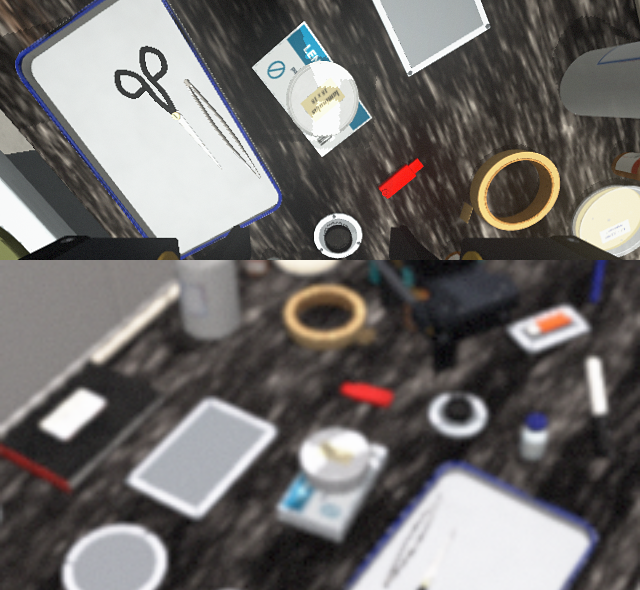

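Cap sits inside its field; tin at (323,100). Measure tin, carton and carton plate.

```bash
python3 - <<'E'
from h import *
np.set_printoptions(suppress=True,precision=4)
H={}
for t,roi in (('w6',(265,40,380,160)),('w3',(260,140,370,245)),('w2',(285,65,380,145))):
    I=cv2.imread(f'pics/{t}.png');x0,y0,x1,y1=roi
    gg=cv2.resize(cv2.cvtColor(I,6)[y0:y1,x0:x1],None,fx=3,fy=3,interpolation=2)
    h=cv2.HoughCircles(gg,cv2.HOUGH_GRADIENT,1.5,100,param1=100,param2=30,minRadius=85,maxRadius=125)[0][0]
    H[t]=h[:2]/3+[x0,y0]; print(t,H[t],h[2]/3,onz(t,[H[t]],.043))
print(tri('w6',[H['w6']],'w3',[H['w3']]),tri('w6',[H['w6']],'w2',[H['w2']]))
# plate of carton, w3
I=cv2.imread('pics/w3.png');m=cv2.morphologyEx(bright(I,110),cv2.MORPH_OPEN,np.ones((5,5)))
c=cv2.convexHull(big(m,(105,70,250,234)));print(cv2.approxPolyDP(c,8,True)[:,0].tolist())
print(cv2.minAreaRect((onz('w3',c[:,0].astype(float),.004)[:,:2]*1000).astype(np.float32)))
print('corner w6/w3 tri',tri('w6',[(409,74),(489,27)],'w3',[(115,203),(152,80)]))
# carton w6
I=cv2.imread('pics/w6.png');h=cv2.cvtColor(I,cv2.COLOR_BGR2HSV)
m=((h[...,2]>105)).astype(np.uint8)*255; m=cv2.morphologyEx(m,cv2.MORPH_OPEN,np.ones((5,5)))
c=cv2.convexHull(big(m,(245,15,378,162)));q=(onz('w6',c[:,0].astype(float),.018)[:,:2]*1000).astype(np.float32)
print('carton',cv2.approxPolyDP(c,6,True)[:,0].tolist(),cv2.minAreaRect(q))
E
```

```text
w6 [322.25  96.75] 35.883335 [[ 0.5126 -0.0369  0.043 ]]
w3 [312.25 196.75] 36.983334 [[ 0.5112 -0.0395  0.043 ]]
w2 [331.75 106.25] 31.483332 [[ 0.5118 -0.0413  0.043 ]]
[[ 0.5117 -0.0375  0.0386  0.0026]] [[ 0.5108 -0.0381  0.1133  0.0018]]
[[154, 82], [240, 122], [196, 233], [113, 201]]
((646.0227661132812, 4.738945007324219), (92.48738861083984, 138.608154296875), 0.4709843695163727)
corner w6/w3 tri [[ 0.5641 -0.0541  0.2063  0.0477]
 [ 0.6916 -0.0626  0.0026  0.0009]]
carton [[301, 23], [352, 76], [370, 114], [324, 155], [254, 70]] ((510.7961120605469, -28.478015899658203), (73.24147033691406, 112.30109405517578), 8.081975936889648)
```

```bash
python3 - <<'E'
from h import *
np.set_printoptions(suppress=True,precision=3)
print('beaker base/top@.08',onz('s0',[(170,252)],0),onz('s0',[(163,230)],.08))
print('bottle',tri('t0',[(188,181)],'s0',[(206,302)]),onz('s0',[(209,316)],0))
print('tinplate s0',onz('s0',[(191,262),(243,265),(223,250),(223,281)],.004))
I=cv2.imread('pics/s0.png');c=big(bright(I,100),(198,245,248,285));print(cen(c),cv2.minEnclosingCircle((onz('s0',c[:,0].astype(float),.004)[:,:2]*1000).astype(np.float32)))
E
```

```text
beaker base/top@.08 [[0.774 0.203 0.   ]] [[0.775 0.195 0.08 ]]
bottle [[0.567 0.275 0.045 0.003]] [[0.563 0.285 0.   ]]
tinplate s0 [[0.702 0.199 0.004]
 [0.585 0.137 0.004]
 [0.659 0.127 0.004]
 [0.596 0.199 0.004]]
(222.3986083499006, 264.88850231941683) ((629.3599243164062, 165.94735717773438), 54.54807662963867)
```

Emit:
send_rows(
  rows=[
    {"hand":87,"x":24,"y":36,"z":0,"roll":0},
    {"hand":87,"x":24,"y":35.5,"z":-20,"roll":0},
    {"hand":87,"x":0,"y":0,"z":-40,"roll":0},
    {"hand":87,"x":0,"y":0,"z":-30,"roll":0},
    {"hand":87,"x":0,"y":0,"z":-10,"roll":0},
    {"hand":87,"x":0,"y":0,"z":0,"roll":0},
    {"hand":87,"x":0,"y":0,"z":0,"roll":0},
    {"hand":87,"x":0,"y":0,"z":0,"roll":0},
  ],
)

```text
time: 16.7
position: [0.5128, -0.0372, 0.1369]
tool_rot: [2.704, 1.557, 0.011]
ft_force: [-1.0, -0.8, -0.4]
grip_width: 0.999
grip_force: 0.0
```

```bash
python3 -c "
from h import *
st()"
```

```text
t 16.7 p [512.8 -37.2 136.9] yaw_y -30.14 zax [ 0.017 -0.015 -1.   ] q1,7 [ 0.28 -0.57] tips [513.9 -38.3  66.9] w 86.93659916633295
```

Emit:
send_rows(
  force=25,
  rows=[
    {"hand":87,"x":-1.5,"y":-1,"z":-20,"roll":0},
    {"hand":87,"x":0,"y":0,"z":-12,"roll":0},
    {"hand":87,"x":0,"y":0,"z":-4,"roll":0},
    {"hand":87,"x":0,"y":0,"z":0,"roll":0},
    {"hand":60,"x":0,"y":0,"z":0,"roll":0},
    {"hand":60,"x":0,"y":0,"z":0,"roll":0},
    {"hand":60,"x":0,"y":0,"z":0,"roll":0},
    {"hand":60,"x":0,"y":0,"z":0,"roll":0},
    {"hand":60,"x":0,"y":0,"z":0,"roll":0},
  ],
)

```text
time: 17.6
position: [0.5103, -0.0378, 0.0994]
tool_rot: [2.705, 1.559, 0.007]
ft_force: [0.3, 0.0, 3.0]
grip_width: 0.753
grip_force: 25.0
```

```bash
python3 -c "
from h import *
st();print(get_state()['ft_force'],get_state()['grip_force'])"
```

```text
t 17.6 p [510.3 -37.8  99.4] yaw_y -30.09 zax [ 0.014 -0.015 -1.   ] q1,7 [ 0.28 -0.59] tips [511.3 -38.8  29.5] w 65.5498292222924
[0.30593547 0.032963   2.96935097] 25.0003282452235
```

Gripped. Lift, go halfway, look at the plate.

Emit:
send_rows(
  rows=[
    {"hand":60,"x":0,"y":0,"z":5,"roll":0},
    {"hand":60,"x":0,"y":0,"z":20,"roll":0},
    {"hand":60,"x":0,"y":0,"z":35,"roll":0},
    {"hand":60,"x":10,"y":20,"z":25,"roll":0},
    {"hand":60,"x":15,"y":30,"z":0,"roll":0},
    {"hand":60,"x":15,"y":30,"z":0,"roll":0},
    {"hand":60,"x":0,"y":0,"z":0,"roll":0},
    {"hand":60,"x":0,"y":0,"z":0,"roll":0},
    {"hand":60,"x":0,"y":0,"z":0,"roll":0},
  ],
)

```text
time: 18.5
position: [0.5495, 0.0411, 0.1836]
tool_rot: [2.706, 1.557, 0.004]
ft_force: [-0.4, -0.5, -1.1]
grip_width: 0.758
grip_force: 25.0
```

```bash
python3 - <<'E'
from h import *
st()
im=shot('wrist','w7')
g=cv2.GaussianBlur(cv2.cvtColor(im,6),(5,5),0)
p=proj('w7',[(.627,.164,.004)])[0];print('expect',p)
h=cv2.HoughCircles(g,cv2.HOUGH_GRADIENT,1.5,30,param1=100,param2=30,minRadius=25,maxRadius=90)
if h is not None:
    for a in h[0][:6]: print(a,onz('w7',[a[:2]],.004)[0])
cv2.imwrite('pics/w7v.png',im)
E
```

```text
t 18.5 p [549.5  41.1 183.6] yaw_y -30.15 zax [ 0.012 -0.016 -1.   ] q1,7 [ 0.18 -0.73] tips [550.3  40.  113.6] w 65.98342805257838
expect [321.40616363  22.68035389]
[327.75      29.25      53.949997] [0.62913335 0.15715578 0.004     ]
[ 89.25 158.25  89.05] [0.38444018 0.1752514  0.004     ]
[422.25 146.25  89.05] [0.65725884 0.02856064 0.004     ]
[270.75 173.25  89.05] [0.52182176 0.07807886 0.004     ]
[ 83.25 117.75  89.05] [0.40521872 0.20532961 0.004     ]
[554.25 144.75  89.05] [ 0.76650744 -0.03333275  0.004     ]
```

View pics/w7v.png

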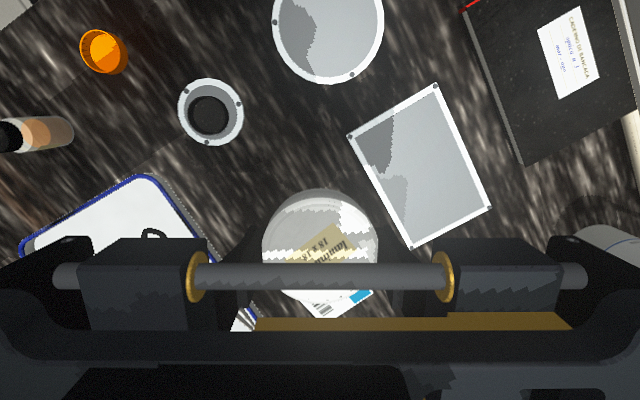

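Tin hangs level in the fingers; tin plate at about (328,25), carton plate fully visible. Fit the plate's circle.

```bash
python3 - <<'E'
from h import *
from scipy.optimize import least_squares
im=cv2.imread('pics/w7.png')
m=cv2.morphologyEx(bright(im,100),cv2.MORPH_CLOSE,np.ones((3,3)))
c=cv2.convexHull(big(m,(255,0,400,95)))[:,0].astype(float)
c=c[c[:,1]>3]; q=onz('w7',c,.004)[:,:2]*1000
r=least_squares(lambda p:np.hypot(*(q-p[:2]).T)-p[2],[627,160,47],loss='soft_l1');print(len(q),r.x,np.abs(r.fun).max())
m=cv2.morphologyEx(bright(im,100),cv2.MORPH_OPEN,np.ones((5,5)))
c=cv2.convexHull(big(m,(338,75,497,256)))[:,0].astype(float)
print(cv2.minAreaRect((onz('w7',c,.004)[:,:2]*1000).astype(np.float32)))
E
```

```text
19 [639.61022876 161.12301043  54.20418456] 2.625538594847953
((646.4190063476562, 5.5915069580078125), (92.05384063720703, 138.66770935058594), 0.4763627350330353)
```

```bash
python3 - <<'E'
from h import *
from scipy.optimize import least_squares
g=cv2.cvtColor(cv2.imread('pics/w7.png'),6).astype(float)
P=[]
for a in np.radians(np.arange(-5,186,5)):
    r=np.arange(35,75,.5);x=328+r*np.cos(a);y=25+r*np.sin(a);ok=(y>1)
    v=cv2.remap(g.astype(np.float32),x.astype(np.float32)[None],y.astype(np.float32)[None],1)[0]
    b=np.where((v>175)&ok)[0]
    if len(b): 
        j=b[0]
        while j<len(r)-1 and v[j]>120: j+=1
        P.append((x[j],y[j]))
q=onz('w7',P,.004)[:,:2]*1000
r=least_squares(lambda p:np.hypot(*(q-p[:2]).T)-p[2],[627,160,47],loss='soft_l1');print(len(q),r.x,np.round(r.fun,1))
E
```

```text
39 [630.93351759 160.21606058  46.74120171] [ 0.1 -0.   0.2 -0.1 -0.1 -0.1  0.3  0.1 -0.1 -0.4 -0.2  0.3 -0.   0.1
  0.2 -0.1  0.  -0.2  0.1  0.   0.   0.1 -0.2 -0.1 -0.3 -0.   0.3 -0.3
 -0.   0.3  0.1 -0.2  0.4  0.1  0.1  0.1  0.4  0.2 -3.7]
```

Emit:
send_rows(
  rows=[
    {"hand":60,"x":20,"y":30,"z":0,"roll":0},
    {"hand":60,"x":20,"y":30,"z":0,"roll":0},
    {"hand":60,"x":20,"y":30,"z":0,"roll":0},
    {"hand":60,"x":20.5,"y":30,"z":0,"roll":0},
    {"hand":60,"x":0,"y":0,"z":-40,"roll":0},
    {"hand":60,"x":0,"y":0,"z":-30,"roll":0},
    {"hand":60,"x":0,"y":0,"z":-10,"roll":0},
    {"hand":60,"x":0,"y":0,"z":0,"roll":0},
    {"hand":60,"x":0,"y":0,"z":0,"roll":0},
    {"hand":60,"x":0,"y":0,"z":0,"roll":0},
  ],
)

```text
time: 19.55
position: [0.6318, 0.1622, 0.1063]
tool_rot: [2.705, 1.557, 0.012]
ft_force: [-0.1, 0.3, -1.4]
grip_width: 0.749
grip_force: 25.0
```

```bash
python3 -c "
from h import *
st()"
```

```text
t 19.55 p [631.8 162.2 106.3] yaw_y -30.14 zax [ 0.017 -0.014 -1.   ] q1,7 [-0.01 -0.98] tips [633.  161.2  36.3] w 65.14836706209438
```

Emit:
send_rows(
  rows=[
    {"hand":60,"x":-1.5,"y":-1,"z":-10,"roll":0},
    {"hand":60,"x":0,"y":0,"z":-6,"roll":0},
    {"hand":60,"x":0,"y":0,"z":-3,"roll":0},
    {"hand":60,"x":0,"y":0,"z":0,"roll":0},
    {"hand":60,"x":0,"y":0,"z":0,"roll":0},
    {"hand":60,"x":0,"y":0,"z":0,"roll":0},
  ],
)

```text
time: 20.15
position: [0.6287, 0.161, 0.0855]
tool_rot: [2.705, 1.559, 0.005]
ft_force: [-3.7, -1.8, 5.5]
grip_width: 0.758
grip_force: 25.0
```

```bash
python3 -c "
from h import *
st();print(get_state()['ft_force'])"
```

```text
t 20.15 p [628.7 161.   85.5] yaw_y -30.09 zax [ 0.013 -0.016 -1.   ] q1,7 [-0.01 -0.98] tips [629.6 159.9  15.5] w 65.98236573155992
[-3.67690838 -1.79753775  5.4949262 ]
```

Contact felt; release, retreat, and go look at the carton.

Emit:
send_rows(
  rows=[
    {"hand":87,"x":0,"y":0,"z":0,"roll":0},
    {"hand":87,"x":0,"y":0,"z":0,"roll":0},
    {"hand":87,"x":0,"y":0,"z":0,"roll":0},
    {"hand":87,"x":0,"y":0,"z":0,"roll":0},
    {"hand":87,"x":0,"y":0,"z":10,"roll":0},
    {"hand":87,"x":0,"y":0,"z":40,"roll":0},
    {"hand":87,"x":0,"y":0,"z":50,"roll":0},
  ],
)

```text
time: 20.85
position: [0.6275, 0.1607, 0.1842]
tool_rot: [2.706, 1.56, -0.001]
ft_force: [1.1, 0.5, -0.8]
grip_width: 0.996
grip_force: 0.0
```

Emit:
send_rows(
  rows=[
    {"hand":87,"x":-15,"y":-40,"z":10,"roll":5.5},
    {"hand":87,"x":-15,"y":-40,"z":10,"roll":5.5},
    {"hand":87,"x":-15,"y":-40,"z":10,"roll":5.5},
    {"hand":87,"x":-15,"y":-40,"z":10,"roll":5.5},
    {"hand":87,"x":-15,"y":-40,"z":10,"roll":5.5},
    {"hand":87,"x":-15,"y":-40,"z":0,"roll":5.5},
    {"hand":87,"x":-15,"y":-40,"z":0,"roll":5.5},
    {"hand":87,"x":0,"y":0,"z":0,"roll":0},
    {"hand":87,"x":0,"y":0,"z":0,"roll":0},
    {"hand":87,"x":0,"y":0,"z":0,"roll":0},
  ],
)

```text
time: 21.85
position: [0.5245, -0.1174, 0.2356]
tool_rot: [2.04, 2.366, 0.018]
ft_force: [-0.2, 1.0, -0.0]
grip_width: 1.003
grip_force: 0.0
```

```bash
python3 -c "
from h import *
st()
im=shot('wrist','w8');shot('scene','s8')
cv2.imwrite('pics/w8v.png',np.vstack([im[:260],cv2.resize(cv2.imread('pics/s8.png')[180:300,180:372],(512,320)).copy() if 0 else cv2.resize(cv2.imread('pics/s8.png')[190:290,190:382],(640,333))]))"
```

```text
t 21.85 p [ 524.5 -117.4  235.6] yaw_y 8.48 zax [ 0.021 -0.003 -1.   ] q1,7 [0.48 0.28] tips [ 526.  -117.6  165.6] w 87.30280842347902
```

View pics/w8v.png

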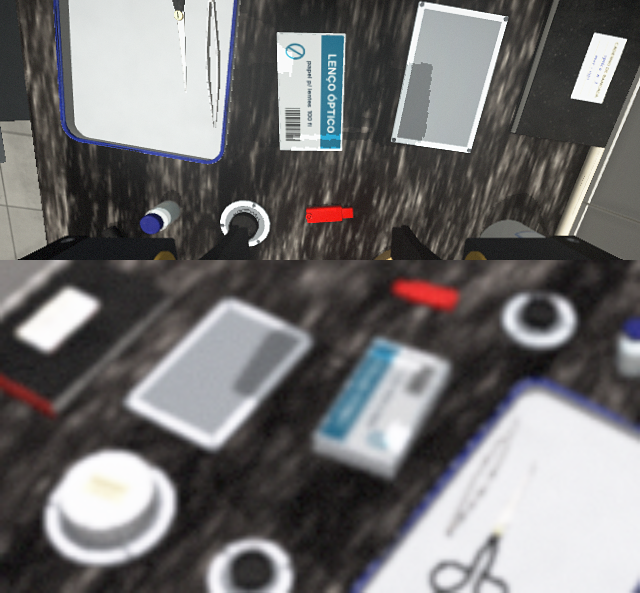

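Tin rests on its plate; carton corners near (277,33),(345,34),(342,150),(279,149).

```bash
python3 - <<'E'
from h import *
im=cv2.imread('pics/w8.png');h=cv2.cvtColor(im,cv2.COLOR_BGR2HSV)
m=((h[...,2]>120)).astype(np.uint8)*255
m=cv2.morphologyEx(cv2.morphologyEx(m,cv2.MORPH_CLOSE,np.ones((3,3))),cv2.MORPH_OPEN,np.ones((7,7)))
c=cv2.convexHull(big(m,(265,22,358,162)));print(cv2.approxPolyDP(c,5,True)[:,0].tolist())
print(cv2.minAreaRect((onz('w8',c[:,0].astype(float),.018)[:,:2]*1000).astype(np.float32)))
h1,h2=[(301,23),(254,70)],[(340.5,150),(344.5,34)]
print('corners',np.round(onz('w8',[(277,32),(345,34),(342,150),(279,150)],.018)*1000,1).tolist())
E
```

```text
[[277, 32], [345, 34], [342, 150], [280, 149]]
((507.5362548828125, -28.752017974853516), (66.31265258789062, 111.93942260742188), 8.1229887008667)
corners [[468.3, 22.0, 18.0], [532.4, 30.1, 18.0], [548.2, -79.3, 18.0], [482.3, -88.9, 18.0]]
```

Emit:
send_rows(
  force=25,
  rows=[
    {"hand":87,"x":-9,"y":44,"z":0,"roll":-0.4},
    {"hand":87,"x":-9.5,"y":44.8,"z":-10,"roll":0},
    {"hand":87,"x":0,"y":0,"z":-40,"roll":0},
    {"hand":87,"x":0,"y":0,"z":-40,"roll":0},
    {"hand":87,"x":0,"y":0,"z":-25,"roll":0},
    {"hand":87,"x":0,"y":0,"z":-15,"roll":0},
    {"hand":87,"x":0,"y":0,"z":0,"roll":0},
    {"hand":87,"x":0,"y":0,"z":0,"roll":0},
    {"hand":87,"x":0,"y":0,"z":0,"roll":0},
  ],
)

```text
time: 22.85
position: [0.5066, -0.0295, 0.1063]
tool_rot: [2.048, 2.358, 0.018]
ft_force: [0.6, 1.0, -0.1]
grip_width: 0.999
grip_force: 0.0
```

```bash
python3 -c "
from h import *
st()"
```

```text
t 22.85 p [506.6 -29.5 106.3] yaw_y 8.06 zax [ 0.022 -0.004 -1.   ] q1,7 [0.37 0.06] tips [508.1 -29.7  36.3] w 86.9130725335506
```

Emit:
send_rows(
  rows=[
    {"hand":87,"x":-0.5,"y":1,"z":-15,"roll":0},
    {"hand":87,"x":0,"y":0,"z":-10,"roll":0},
    {"hand":87,"x":0,"y":0,"z":-5,"roll":0},
    {"hand":87,"x":0,"y":0,"z":0,"roll":0},
    {"hand":58,"x":0,"y":0,"z":0,"roll":0},
    {"hand":58,"x":0,"y":0,"z":0,"roll":0},
    {"hand":58,"x":0,"y":0,"z":0,"roll":0},
    {"hand":58,"x":0,"y":0,"z":0,"roll":0},
    {"hand":58,"x":0,"y":0,"z":0,"roll":0},
  ],
)

```text
time: 23.75
position: [0.5053, -0.029, 0.0754]
tool_rot: [2.049, 2.358, 0.017]
ft_force: [-0.4, 0.4, 0.7]
grip_width: 0.756
grip_force: 25.0
```

```bash
python3 -c "
from h import *
st();print(get_state()['ft_force'])"
```

```text
t 23.75 p [505.3 -29.   75.4] yaw_y 8.01 zax [ 0.02  -0.004 -1.   ] q1,7 [0.36 0.03] tips [506.7 -29.3   5.4] w 65.81279542511612
[-0.40490579  0.38834478  0.71629286]
```

Emit:
send_rows(
  rows=[
    {"hand":58,"x":0,"y":0,"z":5,"roll":0},
    {"hand":58,"x":0,"y":0,"z":25,"roll":0},
    {"hand":58,"x":0,"y":0,"z":40,"roll":0},
    {"hand":58,"x":35,"y":8,"z":10,"roll":-2},
    {"hand":58,"x":35,"y":9,"z":0,"roll":-2},
    {"hand":58,"x":35,"y":9,"z":0,"roll":-2},
    {"hand":58,"x":34.5,"y":8,"z":0,"roll":-1.5},
    {"hand":58,"x":0,"y":0,"z":0,"roll":0},
    {"hand":58,"x":0,"y":0,"z":0,"roll":0},
    {"hand":58,"x":0,"y":0,"z":0,"roll":0},
  ],
)

```text
time: 24.75
position: [0.6433, 0.0045, 0.1546]
tool_rot: [2.2, 2.219, 0.012]
ft_force: [-0.1, -0.6, -0.6]
grip_width: 0.755
grip_force: 25.0
```

```bash
python3 - <<'E'
from h import *
from scipy.optimize import least_squares
st();im=shot('wrist','w9')
cv2.imwrite('pics/w9v.png',im)
E
```

```text
t 24.75 p [643.3   4.5 154.6] yaw_y 0.5 zax [ 0.017 -0.006 -1.   ] q1,7 [ 0.26 -0.17] tips [644.5   4.1  84.6] w 65.6657333153935
```

View pics/w9v.png

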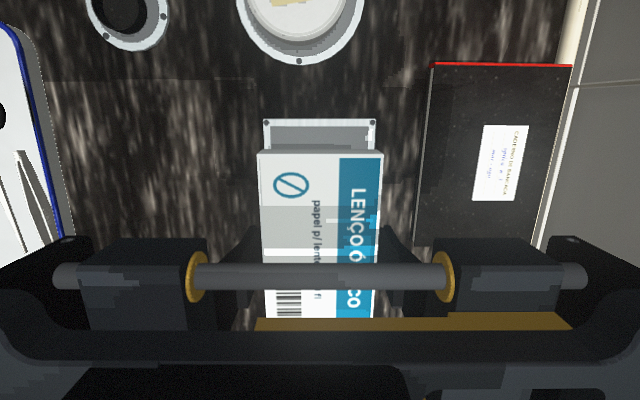

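Carton is held straight over its plate. Lower.

Emit:
send_rows(
  rows=[
    {"hand":58,"x":1.5,"y":0.5,"z":-35,"roll":0},
    {"hand":58,"x":0,"y":0,"z":-20,"roll":0},
    {"hand":58,"x":0,"y":0,"z":-10,"roll":0},
    {"hand":58,"x":0,"y":0,"z":-6,"roll":0},
    {"hand":58,"x":0,"y":0,"z":-3.5,"roll":0},
    {"hand":58,"x":0,"y":0,"z":0,"roll":0},
    {"hand":58,"x":0,"y":0,"z":0,"roll":0},
    {"hand":58,"x":0,"y":0,"z":0,"roll":0},
  ],
)

```text
time: 25.6
position: [0.6466, 0.0055, 0.0814]
tool_rot: [2.198, 2.218, 0.016]
ft_force: [0.3, -0.1, -1.5]
grip_width: 0.761
grip_force: 25.0
```

```bash
python3 -c "
from h import *
st();print(get_state()['ft_force'])"
```

```text
t 25.6 p [646.6   5.5  81.4] yaw_y 0.51 zax [ 0.02  -0.006 -1.   ] q1,7 [ 0.24 -0.2 ] tips [648.    5.1  11.4] w 66.18270349821367
[ 0.32742869 -0.10874083 -1.45239605]
```

Emit:
send_rows(
  rows=[
    {"hand":58,"x":-1,"y":0,"z":-1,"roll":0},
    {"hand":58,"x":0,"y":0,"z":-1,"roll":0},
    {"hand":58,"x":0,"y":0,"z":0,"roll":0},
    {"hand":58,"x":0,"y":0,"z":0,"roll":0},
  ],
)

```text
time: 26.0
position: [0.6452, 0.0055, 0.0794]
tool_rot: [2.199, 2.218, 0.014]
ft_force: [-3.0, -0.5, 4.9]
grip_width: 0.757
grip_force: 25.0
```

Emit:
send_rows(
  rows=[
    {"hand":87,"x":0,"y":0,"z":0,"roll":0},
    {"hand":87,"x":0,"y":0,"z":0,"roll":0},
    {"hand":87,"x":0,"y":0,"z":0,"roll":0},
    {"hand":87,"x":0,"y":0,"z":0,"roll":0},
    {"hand":87,"x":0,"y":0,"z":10,"roll":0},
    {"hand":87,"x":0,"y":0,"z":40,"roll":0},
    {"hand":87,"x":0,"y":0,"z":50,"roll":0},
  ],
)

```text
time: 26.7
position: [0.6434, 0.0054, 0.1777]
tool_rot: [2.202, 2.222, 0.009]
ft_force: [1.1, 0.7, 0.5]
grip_width: 0.997
grip_force: 0.0
```

Emit:
send_rows(
  rows=[
    {"hand":87,"x":-35,"y":-20,"z":0,"roll":0},
    {"hand":87,"x":-35,"y":-20,"z":20,"roll":0},
    {"hand":87,"x":-35,"y":-20,"z":20,"roll":0},
    {"hand":87,"x":-10,"y":-20,"z":20,"roll":0},
    {"hand":87,"x":0,"y":-10,"z":20,"roll":0},
    {"hand":87,"x":0,"y":0,"z":0,"roll":0},
    {"hand":87,"x":0,"y":0,"z":0,"roll":0},
    {"hand":87,"x":0,"y":0,"z":0,"roll":0},
  ],
)

```text
time: 27.5
position: [0.5297, -0.0834, 0.2576]
tool_rot: [2.199, 2.221, 0.014]
ft_force: [-0.2, 0.7, -0.2]
grip_width: 0.998
grip_force: 0.0
```

```bash
python3 - <<'E'
from h import *
st();im=shot('wrist','w10');s=shot('scene','s10')
cv2.imwrite('pics/w10v.png',np.vstack([im[:250],cv2.resize(s[150:300,180:420],(560,350))[:,:].copy() if 0 else cv2.resize(s[160:295,180:420],(640,350))]))
h=cv2.cvtColor(im,cv2.COLOR_BGR2HSV)
E
```

```text
t 27.5 p [529.7 -83.4 257.6] yaw_y 0.6 zax [ 0.018 -0.005 -1.   ] q1,7 [0.45 0.08] tips [531.  -83.7 187.6] w 86.80188039725132
```

View pics/w10v.png

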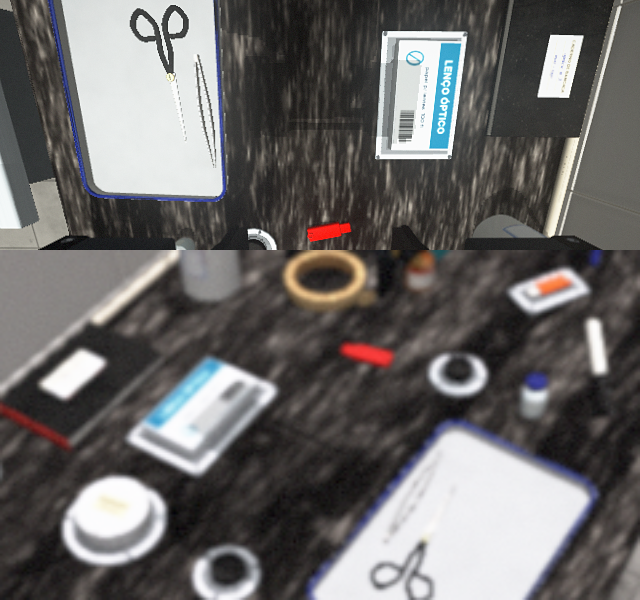

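All four sit on their plates in this view; carton at (425,95). Check the carton and tin numerically from one more viewpoint.

Emit:
send_rows(
  rows=[
    {"hand":87,"x":25,"y":30,"z":0,"roll":0},
    {"hand":87,"x":25,"y":30,"z":0,"roll":0},
    {"hand":87,"x":25,"y":30,"z":0,"roll":0},
    {"hand":87,"x":25,"y":30,"z":0,"roll":0},
    {"hand":87,"x":0,"y":0,"z":0,"roll":0},
    {"hand":87,"x":0,"y":0,"z":0,"roll":0},
    {"hand":87,"x":0,"y":0,"z":0,"roll":0},
  ],
)

```text
time: 28.3
position: [0.6295, 0.0346, 0.2576]
tool_rot: [2.2, 2.219, 0.011]
ft_force: [0.4, -1.4, 0.4]
grip_width: 1.002
grip_force: 0.0
```

```bash
python3 - <<'E'
from h import *
from scipy.optimize import least_squares
np.set_printoptions(suppress=True,precision=1)
im=cv2.imread('pics/w10.png');h=cv2.cvtColor(im,cv2.COLOR_BGR2HSV)
m=((h[...,0]>85)&(h[...,0]<115)&(h[...,1]>70)&(h[...,2]>70)).astype(np.uint8)*255
m=cv2.morphologyEx(m,cv2.MORPH_CLOSE,np.ones((5,5)))
c=big(m,(380,20,480,170));q=(onz('w10',c[:,0].astype(float),.022)[:,:2]*1000).astype(np.float32)
print('blue',cv2.minAreaRect(q),q.min(0),q.max(0))
st();im=shot('wrist','w11');g=cv2.cvtColor(im,6).astype(np.float32)
for nm,C,R0,z in(('plate',(.631,.160,.004),47,.004),('tin',(.631,.160,.029),34,.029)):
    P=[]
    for a in np.radians(np.arange(0,360,5)):
        rr=np.arange(R0-6,R0+6,.25)/1000
        X=np.c_[C[0]+rr*np.cos(a),C[1]+rr*np.sin(a),np.full(len(rr),z)]
        p=proj('w11',X).astype(np.float32)
        if p[:,1].min()<2 or p[:,1].max()>230: continue
        v=cv2.remap(g,p[None,:,0],p[None,:,1],1)[0]; d=np.gradient(cv2.GaussianBlur(v[None],(9,1),0)[0])
        j=d.argmin()
        if d[j]<-2: P.append(X[j,:2]*1000)
    q=np.array(P)
    r=least_squares(lambda p:np.hypot(*(q-p[:2]).T)-p[2],[631,160,R0],loss='cauchy',f_scale=.5);print(nm,len(q),r.x,np.median(np.abs(r.fun)))
gg=cv2.GaussianBlur(cv2.cvtColor(im,6),(3,3),0)
H=cv2.HoughCircles(gg,cv2.HOUGH_GRADIENT,1.5,8,param1=100,param2=35,minRadius=28,maxRadius=65)
for a in H[0][:5]: print(a, onz('w11',[a[:2]],.004)[0]*1000,onz('w11',[a[:2]],.029)[0]*1000)
E
```

```text
blue ((667.8638916015625, 5.706363677978516), (21.319786071777344, 107.52616119384766), 0.16552631556987762) [657.1 -48.1] [678.6  59.5]
t 28.3 p [629.5  34.6 257.6] yaw_y 0.48 zax [ 0. -0. -1.] q1,7 [ 0.3 -0.2] tips [630.7  34.2 187.6] w 87.21535151949233
plate 72 [631.  160.7  46.6] 0.1541811913610509
tin 72 [629.7 159.3  33.5] 0.14629275688506382
[318.8  57.8  35.8] [632.7 163.6   4. ] [632.4 160.   29. ]
[300.8 201.8  60.8] [611.6  -0.9   4. ] [612.8   7.4  29. ]
[431.2 170.2  64.2] [770.4  39.9   4. ] [760.2  45.2  29. ]
[185.2 185.2  60.8] [471.3  19.8   4. ] [482.7  26.7  29. ]
[317.2 158.2  62.5] [631.8  53.7   4. ] [631.5  58.1  29. ]
```

Tin is 2 mm off its plate's centre, and the carton about 1 mm off with under 0.5° of rotation. Handing in.

```bash
python3 -c "
from bench import *
print(close_job())"
```

```text
the job is handed in; nothing more can be done
None
```

The stack is taken apart and the job handed in at about 28 s of the 112 s: stick, cap, tin and carton were set in that order, each inside the field of its own plate, and everything is let go; the stored cap and the look-alikes were not touched.

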